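Fit the slide insert in the microscope's stage

TASK

Fit the aluminium slide insert into the stage of the inverted microscope: with its ear edge low, feel the two ears into the slots of the slot bar and slide them in against the spring clips, then bring the other edge down until the plate lies flat on the ledge all round, fully home, and let it go. Do not force it, and leave everything else on the bench where it is.

Things in the scene. Friction and masses are not known exactly. Their poses are not given: they have to be found in the camera images.
- insert: the slide insert: aluminium plate carrying a glass slide, 0.14 to 0.22 kg, flat on a teal mat 3 mm thick. Plate 110 mm (its x) by 86 mm (its y), 5 mm thick, top flat but for a black lifting bar. Two ears stand out from its -x edge, a red dot by each. Origin: centre of the underside of the 110 x 86 mm plate (ears not counted); z up
- lifting_bar (a point): middle of the top of the insert's black lifting bar, 33 mm from the insert's origin in +x and 31 mm above its underside. The bar is 14 mm (x) by 44 mm (y) and stands 26 mm above the plate's top; grip it from above, across its 14 mm
- ear_a (a point): end of the insert's +y ear: middle of the lower edge of its end face, 67 mm in -x and 27 mm in +y from the insert's origin. Each ear is flush with the plate's underside, 12 mm long, 16 mm wide (y), 4 mm thick
- ear_b (a point): the same point on the -y ear: 67 mm in -x and 27 mm in -y from the insert's origin
- seat (a point): the insert's place in the pale grey stage of the white inverted microscope (fixed, turned differently each run): where the insert's origin lies when home, with parallel axes, but for a sideways setting (see near_wall); 194.5 mm above the bench, level with the ledge. The recess is 5.5 mm deep below the stage's flat top, its side walls at y = +-52 mm
- far_wall (a point): foot of the recess's rigid far wall, x = +55 mm from the seat; the insert's straight edge bears on it when home. The insert is too long to go down inside this wall until its ears are pushed 2.5 mm into the clips. Ledge 12 mm wide before it; the middle of the recess is open, with an objective below
- near_wall (a point): near wall of the recess, x = -58 mm from the seat, 5.5 mm high: face of a dark slot bar, clamped in the stage anywhere from 6 mm left to 6 mm right (along y) of this point; its setting is not measured: see it or feel for it. It has two slots for the ears, 27 mm either side of the bar's own middle. Foot level with the ledge, which is 28 mm wide here
- clip_line (a point): where the noses of the slots' two copper spring clips stand when free: 6.5 mm inside the slot mouths (x = -64.5 mm from the seat), on the slot floor, which is level with the ledge; midway between the slots but for the bar's setting. Each slot is 19 mm wide, its mouth rounded by 2 mm. Each clip yields to -x: 1.4 N at first, 0.7 N more per mm
- roof (a point): underside height of the two steel bridges that roof the slots, 8 mm above the ledge, from x = -59.5 to -67.5 mm from the seat; their tops 11 mm above the ledge; this point midway between them but for the bar's setting. Ears cannot enter from above or flat: they go in ear edge low on the ledge, lifting-bar edge raised some 5 to 18 degrees
- microscope: white inverted microscope, fixed; origin on the bench below the seat, axes as the seat's. Body 210 mm (x), y = -430 to +139 mm; stage 210 x 170 mm, its top 200 mm above the bench, motors at its -y side no higher. With the ears 5.5 mm into the clips the insert's plate meets the slot bar, a rigid stop 3 mm past home; let go when flat, the clips push it back to the far wall
- dish_insert: the other stage insert: black plate of the same outline, ears and lifting bar, with a round dish of glass in a steel ring at its centre; not wanted now. Origin: centre of the underside of its plate, ears towards its -x
- slide_box: blue plastic slide box 85 x 100 x 34 mm, lying; origin: centre of its underside
- petri: clear covered culture dish, 91 mm across, 16 mm high; origin: centre of its underside
- objective: spare microscope objective standing on the bench, steel and black with a green band, 29 mm across, 45 mm high; origin: centre of its foot
- oil_bottle: small amber bottle with black cap, 30 mm across, 62 mm high; origin: centre of its underside
- blower: red rubber-bulb air blower standing upright, 56 mm across, 85 mm high; origin: centre of its underside
- swab_cup: empty white cup, 70 mm across, 75 mm high; origin: centre of its underside
Things that resemble listed ones, but are neither listed nor needed, are in the scene too. Leave any pink or yellow look-alike of the insert alone.

How it is judged:
By the outcome, as a careful person would: the job done as asked, in the order asked, and still so for the second after the job is handed in, with the robot touching nothing.
It also fails if it takes over 72 s, if anything falls off the work surface, if the arm or the gripper's body presses on something with over 40 N, if the wrist force passes 120 N, or if a joint passes its speed limit or range.

ROBOT

A 6-joint arm with a two-finger parallel gripper is mounted at the origin on the work surface. World frame = base frame: x ahead of the robot, y to its left, z up, the work surface at z = 0. Lengths are in m, angles in rad, forces in N, time in s.
With the tool pointing down it reaches from about 0.425 to 1.125 m from the base axis. Payload 14.9 kg.
Tool frame: the origin (TCP) lies where the fingers leave the gripper's body, on its centre line; the fingertips stand 78 mm ahead of it and the grasp point (between the pads) lies 60 mm ahead of it (r.tip_reach is the z of the fingertips in the tool frame, in m); z points along the fingers, y is the direction in which the jaws open and shut (so a half turn about z gives the same grasp; the last joint's range is limited). The gripper opens to 91 mm and grips with 3 to 60 N. Pads are 32 mm wide; open, the fingers measure 118 mm over their backs; the gripper's body (76 mm by 178 mm) begins 60 mm behind the grasp point.
Start: joints at [-1.285, 0.379, 1.734, -0, 1.028, -0.033], TCP at [0.219, -0.665, 0.292] pointing down, gripper open.
Joint ranges: [-2.77, 2.77], [-0.74, 2.19], [0, 2.66], [-1.06, 4.2], [0.31, 2.87], [-3.08, 3.08]. Speed limits (rad/s): [1.89, 1.89, 2.39, 3.14, 3.14, 3.14].

INTERFACE

Orientations are given as a unit quaternion [w, x, y, z].
In Python, from workcell import r, cams, workorder gives the robot as it stands. The module is installed in compiled form; this text tells all that it offers.
- The arm moves only by the shell command python3 -m creep 'ROWS' [OPENING] [FORCE]. ROWS is a JSON object of lists of equal length, an entry for each row: "offset": the shift along the tool's x, y, z in cm, a list of three; "dr": the turn, a rotation vector about the tool's x, y, z in degrees, a list of three. In form: {"offset": [[tx, ty, tz], ...], "dr": [[ax, ay, az], ...]}. A call has 1 to 8 rows; each row shifts and turns the commanded pose from where the row before left it, along the tool's axes as they then stand; what a row does not reach is not made up. A row lasts 1/12 s, in which the tool goes at most 41.7 mm and 7.16 degrees, less where a joint would pass 70% of its speed; a pose out of reach is approached as far as the arm can. A call with a gripper value outside its range is refused whole. OPENING is the opening, from -1 (shut) to 1 (fully open), set as the call begins (- or left out, the last holds). The fingers move at their own pace and stop on an object; FORCE is the grip in N (left out, the last holds). Time passes only in rows, so rows that do not move let the fingers close. It gives the time, the measured TCP pose, the force and the opening at its end, in the units of the state.
- r.read_state(): the state, without advancing time (a new reading comes with each control period).
- cams.grab_frame(name): name is "scene" or "side" or "wrist"; returns a dict with "color" (420x560x3 uint8, red, green, blue), "range_z" (420x560 float32, m along the optical axis (not along the pixel's ray), 0 where there is no reading), "fx", "fy", "cx", "cy" (pixels), "k1" (the pictures are not rectified: a ray, as slopes to the right and down, at radius r is drawn at 1 + k1 r^2 times it, then the intrinsics apply), "extrinsics" (4x4, takes a point from world to camera coordinates); the wrist camera has in their place "T_tool_cam" (4x4, takes a point from camera to tool coordinates, whose origin is the TCP and whose axes are the flange's). Camera axes: x right, y down, z forward; pixel columns grow to the right and rows downward; lengths in m; the calibration is good to about 2 mm. A picture is of the moment at which its call begins: read the wrist's pose just before it.
- workorder.finish_job(): hands the job in, once; it reports no verdict.
The state is a dict: "clock": time; "qpos": joint angles; "joint_vel": joint speeds; "effort": joint torques, N m; "position": TCP position; "ee_rot": TCP orientation; "wrist_force": force on the tool from outside, world axes, zero at the start; "ft_torque": the same for the moment, N m; "width": opening from 0.0 (shut) to 1.0 (fully open).
Only numpy, scipy, OpenCV 4.12 (cv2) and the standard library are available. Lean on these libraries where they do the work, as an engineer would, in place of code of your own. Each camera call takes 0.05 s, during which the arm holds its last target. There are 200 camera calls.

## Working session

There is one attempt and no reset: what is moved stays moved. The work goes in short steps, Python scripts to look and compute and a shell command to move; the robot and the scene stay as the last step left them, time stands still between calls to the robot, and variables do not carry over. Pictures are saved under pics/ and viewed, about 8 in all and at most 12, crops included, and the job is handed in when it is done.

```bash
mkdir -p pics
cat > h.py <<'E'
import numpy as np, cv2
from workcell import r, cams
from scipy.spatial.transform import Rotation as R
def pose():
    s=r.read_state(); q=s["ee_rot"]; T=np.eye(4); T[:3,:3]=R.from_quat([q[1],q[2],q[3],q[0]]).as_matrix(); T[:3,3]=s["position"]; return T,s
def grab(n):
    T,s=pose(); f=cams.grab_frame(n)
    f["Twc"]=T@f["T_tool_cam"] if n=="wrist" else np.linalg.inv(f["extrinsics"])
    return f
def slopes(f,px):
    px=np.atleast_2d(np.asarray(px,float)); d=np.c_[(px[:,0]-f["cx"])/f["fx"],(px[:,1]-f["cy"])/f["fy"]]; u=d.copy()
    for _ in range(20): u=d/(1+f["k1"]*(u**2).sum(1,keepdims=True))
    return u
def rays(f,px):
    u=slopes(f,px); v=np.c_[u,np.ones(len(u))]@f["Twc"][:3,:3].T; return f["Twc"][:3,3],v
def onplane(f,px,z):
    o,v=rays(f,px); return o+v*((z-o[2])/v[:,2])[:,None]
def cloud(f):
    h,w=f["range_z"].shape; g=np.stack(np.meshgrid(np.arange(w),np.arange(h)),-1).reshape(-1,2)
    u=slopes(f,g); z=f["range_z"].reshape(-1,1).astype(float)
    return (np.c_[u*z,z]@f["Twc"][:3,:3].T+f["Twc"][:3,3]).reshape(h,w,3)
def proj(f,P):
    T=np.linalg.inv(f["Twc"]); p=np.atleast_2d(P)@T[:3,:3].T+T[:3,3]; u=p[:,:2]/p[:,2:]; u=u*(1+f["k1"]*(u**2).sum(1,keepdims=True))
    return u*[f["fx"],f["fy"]]+[f["cx"],f["cy"]]
def save(n,im,s=1): cv2.imwrite("pics/"+n,cv2.cvtColor(cv2.resize(im,None,fx=s,fy=s,interpolation=cv2.INTER_CUBIC),cv2.COLOR_RGB2BGR))
E
python3 - <<'E'
from h import *
import pickle
for n in("scene","side","wrist"):
    f=grab(n); pickle.dump(f,open(n+".pkl","wb")); print(n,f["fx"],f["k1"],f["Twc"].round(3).tolist())
    save(n+"0.png",f["color"],1.4)
print(pose()[1])
E
```

```text
scene 401.9398056056225 -0.02317061824586229 [[-0.423, 0.548, -0.722, 1.274], [0.906, 0.271, -0.325, 0.543], [0.018, -0.792, -0.611, 0.813], [0.0, 0.0, 0.0, 1.0]]
side 455.2007233202468 -0.042711655185743706 [[-0.996, -0.055, 0.07, 0.386], [-0.088, 0.692, -0.717, 0.983], [-0.009, -0.72, -0.694, 0.904], [0.0, 0.0, 0.0, 1.0]]
wrist 365.3285182142254 -0.051620455439072704 [[0.314, -0.907, -0.28, 0.3], [-0.95, -0.3, -0.092, -0.639], [-0.0, 0.295, -0.955, 0.383], [0.0, 0.0, 0.0, 1.0]]
{'clock': 0.15, 'qpos': array([-1.28532127e+00,  3.79288875e-01,  1.73460757e+00, -1.46580440e-05,
        1.02849091e+00, -3.33245465e-02]), 'joint_vel': array([ 0.00062892, -0.00078102, -0.00116292,  0.00050306, -0.00045405,
        0.00052076]), 'effort': array([ 2.93446959e-03, -7.64104915e+01, -4.34655333e+01,  6.52017072e-02,
        4.09798895e-02, -3.89534318e-05]), 'position': array([ 0.21931446, -0.6645309 ,  0.29175771]), 'ee_rot': array([-3.93407748e-04,  9.87322049e-01,  1.58729370e-01, -5.61896243e-05]), 'wrist_force': array([0.13416087, 0.01570419, 0.26845344]), 'ft_torque': array([-0.009683  , -0.01226423, -0.01460059]), 'width': 1.000362079523451}
```

View pics/scene0.png

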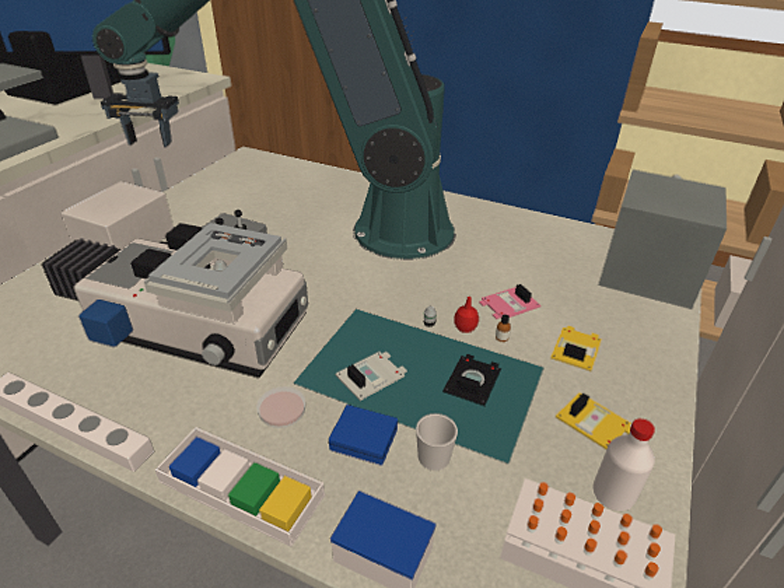

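View pics/side0.png

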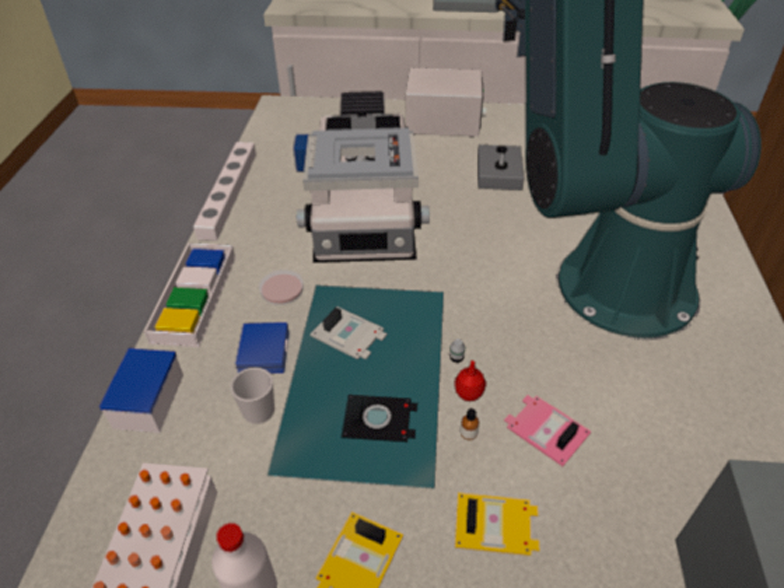

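Insert candidates (scene 1.4x pixels): aluminium plate (372,373), which is the one that fits the description; black dish insert (473,378), pink (510,300), yellow (577,348) and (595,418) are not. The stage is at scene (220,258), with slots and copper clips towards the robot at about (235,238); in the side view the stage is at (360,160) and the slots at (393,152).

Run:
```python
from h import *
import pickle
for n,c in(("scene",(372,373)),("side",(347,332))):
    f=pickle.load(open(n+".pkl","rb")); P=cloud(f); hsv=cv2.cvtColor(f["color"],cv2.COLOR_RGB2HSV)
    c=np.array(c)/1.4; C=onplane(f,c,.008)[0]; print(n,"C",C.round(3))
    near=np.linalg.norm(P[...,:2]-C[:2],axis=2)<.11
    # plate: unsaturated bright, height about 8mm
    m=near&(hsv[...,1]<60)&(hsv[...,2]>110)&(abs(P[...,2]-.008)<.012)
    m=cv2.morphologyEx(m.astype(np.uint8),cv2.MORPH_CLOSE,np.ones((5,5)))
    px=np.argwhere(m)[:,::-1]; Q=onplane(f,px,.008)[:,:2].astype(np.float32)
    print("plate rect",cv2.minAreaRect(Q),"med z",np.median(P[m>0][:,2]))
    b=near&(P[...,2]>.025)&(P[...,2]<.05)&(hsv[...,2]<90)
    B=P[b]; print("bar",len(B),B.mean(0).round(4),B[:,2].max()); bt=B[B[:,2]>.03]; print(cv2.minAreaRect(bt[:,:2].astype(np.float32)))
    rd=near&((hsv[...,0]<10)|(hsv[...,0]>170))&(hsv[...,1]>110)&(hsv[...,2]>80)
    k,l,st,ce=cv2.connectedComponentsWithStats(rd.astype(np.uint8))
    for i in range(1,k): print("red",st[i,4],onplane(f,ce[i],.008)[0].round(4))
    # stage
    c=np.array((215,262) if n=="scene" else (360,155))/1.4; S=onplane(f,c,.2)[0]
    t=(np.linalg.norm(P[...,:2]-S[:2],axis=2)<.2)&(abs(P[...,2]-.2)<.006)
    k,l,st,ce=cv2.connectedComponentsWithStats(t.astype(np.uint8)); i=1+st[1:,4].argmax(); X=P[l==i]
    print("stage",len(X),np.median(X[:,2]),cv2.minAreaRect(X[:,:2].astype(np.float32)))
    cr=f["color"][90:240,40:240] if n=="scene" else f["color"][80:150,200:310]
f=pickle.load(open("scene.pkl","rb"));a=cv2.resize(f["color"][245:290,235:295],(400,300),interpolation=cv2.INTER_CUBIC);b=cv2.resize(f["color"][145:220,105:205],(400,300),interpolation=cv2.INTER_CUBIC)
f=pickle.load(open("side.pkl","rb"));c=cv2.resize(f["color"][210:264,210:282],(400,300),interpolation=cv2.INTER_CUBIC);d=cv2.resize(f["color"][85:145,215:295],(400,300),interpolation=cv2.INTER_CUBIC)
save("crops.png",np.vstack([np.hstack([a,b]),np.hstack([c,d])]))
```

```text
scene C [0.55  0.175 0.008]
plate rect ((0.5731179118156433, 0.1635802686214447), (0.09263160079717636, 0.1756257712841034), 62.4791259765625) med z 0.00941973358452275
bar 87 [0.588  0.1587 0.0334] 0.03784902582846561
((0.5866736173629761, 0.15782593190670013), (0.04411580041050911, 0.014578745700418949), 60.165958404541016)
red 3 [0.4996 0.1684 0.008 ]
red 3 [0.5243 0.2182 0.008 ]
stage 2872 0.20133595875294924 ((0.5669645667076111, -0.19080689549446106), (0.21655213832855225, 0.2386733740568161), 6.540176868438721)
side C [0.556 0.175 0.008]
plate rect ((0.5746398568153381, 0.17304196953773499), (0.1809430569410324, 0.13333939015865326), 6.223316192626953) med z 0.008283129928916333
bar 90 [0.5867 0.1604 0.033 ] 0.038419469644285664
((0.5864895582199097, 0.1568736433982849), (0.04384505748748779, 0.015526697039604187), 61.963809967041016)
red 2 [0.529  0.2161 0.008 ]
stage 2402 0.2012019400038499 ((0.5690224170684814, -0.18719592690467834), (0.21081650257110596, 0.24079032242298126), 7.4152092933654785)
```

View pics/crops.png

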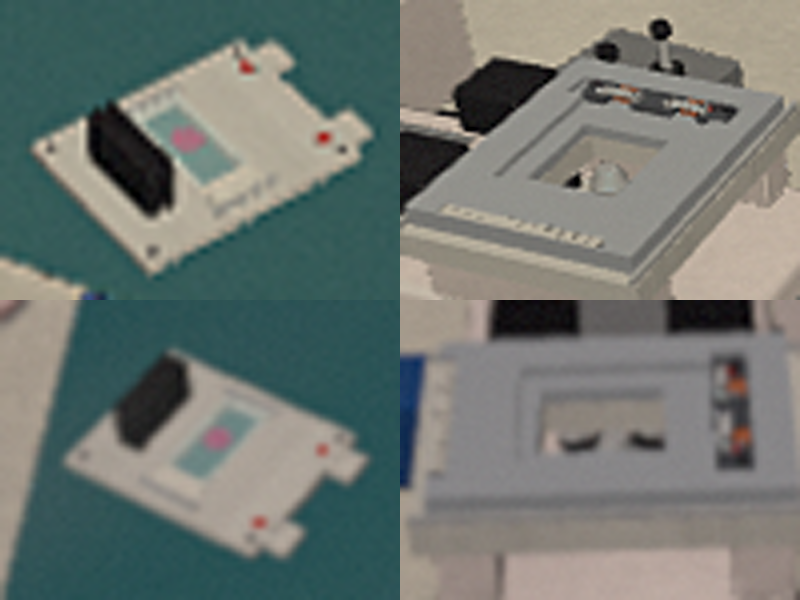

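The wanted insert is the aluminium one: the crops show its red dots, ears towards the robot, and a bar at world (0.587, 0.157). Its yaw is about -29°. The stage slots face world -x, stage yaw about 7°. Next I look at the stage from above with the wrist camera.

```bash
python3 -m creep '{"offset":[[0,0,-1.6],[0,0,-1.6],[0,0,-1.6],[0,0,-1.6],[0,0,-1.6],[0,0,-1.6],[0,0,-1.6],[0,0,-1.6]],"dr":[[0,0,-7],[0,0,-7],[0,0,-7],[0,0,-7],[0,0,-7],[0,0,-7],[0,0,-7],[0,0,-7]]}' 1 5 >/dev/null
python3 -m creep '{"offset":[[0,0,0],[0,0,0],[0,0,0],[0,0,0]],"dr":[[0,0,-7],[0,0,-7],[0,0,-7],[0,0,-2]]}'
python3 -m creep '{"offset":[[2.85,2.7,0],[2.85,2.7,0],[2.85,2.7,0],[2.85,2.7,0],[2.85,2.7,0],[2.85,2.7,0],[2.85,2.7,0],[2.85,2.7,0]],"dr":[[0,0,0],[0,0,0],[0,0,0],[0,0,0],[0,0,0],[0,0,0],[0,0,0],[0,0,0]]}'
python3 -m creep '{"offset":[[2.85,2.7,0],[2.85,2.7,0],[2.85,2.7,0],[2.85,2.7,0],[2.85,2.7,0],[2.85,2.7,0],[2.85,2.7,0],[0,0,0]],"dr":[[0,0,0],[0,0,0],[0,0,0],[0,0,0],[0,0,0],[0,0,0],[0,0,0],[0,0,0]]}'
python3 - <<'E'
from h import *
import pickle
f=grab("wrist"); pickle.dump(f,open("ws.pkl","wb")); save("ws.png",f["color"],1.4)
T,s=pose(); print(s["position"],T[:3,0],s["clock"]); P=cloud(f)
t=abs(P[...,2]-.2)<.002; k,l,st,ce=cv2.connectedComponentsWithStats(t.astype(np.uint8)); print(st[st[:,4]>2000]); X=P[t]; print(np.median(X[:,2]),cv2.minAreaRect(X[:,:2].astype(np.float32)))
E
```

```text
clock: 1.15
position: [0.2194, -0.6646, 0.42]
ee_rot: [-0.0, 0.658, 0.753, 0.0]
wrist_force: [0.6, 0.1, -1.0]
width: 1.0
clock: 1.82
position: [0.4055, -0.4095, 0.4201]
ee_rot: [-0.0, 0.661, 0.75, 0.0]
wrist_force: [-0.5, 0.5, 0.8]
width: 1.002
clock: 2.48
position: [0.5696, -0.1851, 0.4201]
ee_rot: [-0.0, 0.66, 0.752, 0.001]
wrist_force: [-0.1, -1.6, -0.8]
width: 1.002
[ 0.56835757 -0.18701199  0.41989992] [-1.30088789e-01  9.91502270e-01  3.95497998e-04] 2.5333
[[     0      0    560    420 208009]
 [   142     61    259    195  25847]]
0.1990043879166401 ((0.5676429867744446, -0.18843793869018555), (0.2111644148826599, 0.22654087841510773), 7.26610803604126)
```

View pics/ws.png

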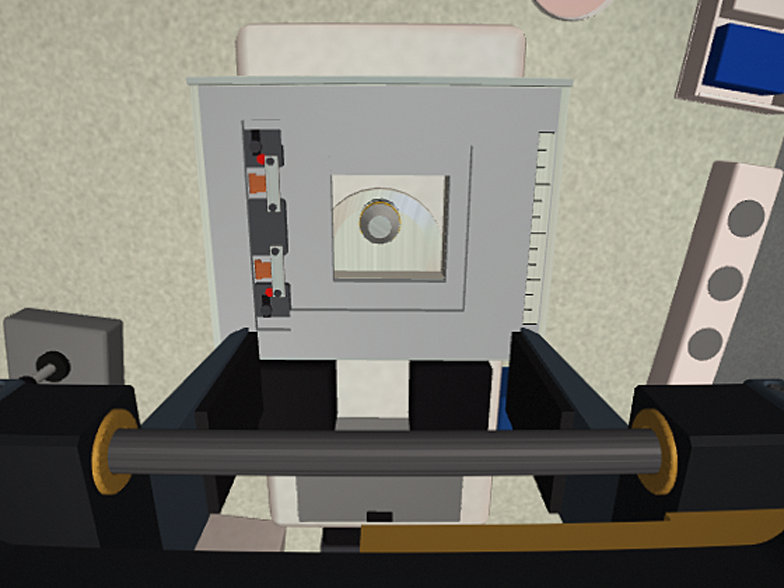

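The wrist view shows the recess: far wall at about x=468 px, slot bar at 245–290 with the two slots (copper clips) at about (258,182) and (263,268), and the side wall foot at row 308. I'll make a rectified view with a grid at ledge height to read off the pose.

```bash
cat > ortho.py <<'E'
from h import *
def ortho(f,c,yaw,z,xr,yr,s):
    # s px per mm; image right=+x', up=+y'
    X,Y=np.meshgrid(np.arange(xr[0],xr[1],1/s),np.arange(yr[1],yr[0],-1/s)); a=np.radians(yaw)
    W=np.stack([c[0]+(np.cos(a)*X-np.sin(a)*Y)/1e3,c[1]+(np.sin(a)*X+np.cos(a)*Y)/1e3,np.full(X.shape,z)],-1)
    m=proj(f,W.reshape(-1,3)).reshape(X.shape+(2,)).astype(np.float32)
    return cv2.remap(f["color"],m[...,0],m[...,1],cv2.INTER_CUBIC)
E
python3 - <<'E'
from ortho import *
import pickle
f=pickle.load(open("ws.pkl","rb"))
im=ortho(f,(.567,-.188),7.3,.2,(-100,100),(-75,65),4)
for k in range(-90,100,10): cv2.line(im,((k+100)*4,0),((k+100)*4,8 if k%50 else 20),(255,0,0),1)
for k in range(-70,65,10): cv2.line(im,(0,(65-k)*4),(8 if k%50 else 20,(65-k)*4),(255,0,0),1)
im=cv2.convertScaleAbs(im,alpha=1.3); save("ortho.png",im)
g=cv2.cvtColor(im,cv2.COLOR_RGB2GRAY).astype(float)
def prof(name,a,off,sgn,lo,hi):
    d=np.gradient(cv2.GaussianBlur(a.reshape(1,-1),(0,0),2).ravel()); i=np.argsort(-abs(d)); out=[]
    for j in i:
        if all(abs(j-q)>6 for q in out): out.append(j)
        if len(out)>4: break
    print(name,[(round(off+sgn*q/4,1),round(d[q],1)) for q in out])
row=lambda y:int((65-y)*4); col=lambda x:int((x+100)*4)
for y0,y1 in((-30,-10),(-10,10),(10,25)): prof("far wall y%d"%y0,g[row(y1):row(y0),col(44):col(75)].mean(0),44,1,0,0)
for x0,x1 in((-30,-10),(-10,10),(10,30)): prof("side wall x%d"%x0,g[row(-42):row(-68),col(x0):col(x1)].mean(1),-42,-1,0,0)
for x0,x1 in((-30,0),(0,30)): prof("stage +y edge",g[row(65):row(40),col(x0):col(x1)].mean(1),65,-1,0,0)
E
```

```text
far wall y-30 [(np.float64(55.8), np.float64(9.9)), (np.float64(54.0), np.float64(-7.9)), (np.float64(57.5), np.float64(-0.7)), (np.float64(52.2), np.float64(0.6)), (np.float64(48.8), np.float64(-0.1))]
far wall y-10 [(np.float64(56.0), np.float64(13.3)), (np.float64(54.2), np.float64(-12.3)), (np.float64(44.8), np.float64(-1.2)), (np.float64(57.8), np.float64(-1.0)), (np.float64(52.2), np.float64(0.8))]
far wall y10 [(np.float64(56.0), np.float64(13.6)), (np.float64(54.2), np.float64(-12.9)), (np.float64(44.8), np.float64(-1.8)), (np.float64(57.8), np.float64(-0.9)), (np.float64(52.5), np.float64(0.9))]
side wall x-30 [(np.float64(-58.2), np.float64(2.7)), (np.float64(-65.5), np.float64(-0.6)), (np.float64(-56.5), np.float64(-0.4)), (np.float64(-60.0), np.float64(0.4)), (np.float64(-63.2), np.float64(0.1))]
side wall x-10 [(np.float64(-58.5), np.float64(7.3)), (np.float64(-56.8), np.float64(-1.0)), (np.float64(-60.2), np.float64(0.1)), (np.float64(-45.8), np.float64(-0.0)), (np.float64(-53.2), np.float64(-0.0))]
side wall x10 [(np.float64(-58.5), np.float64(-10.3)), (np.float64(-56.8), np.float64(1.4)), (np.float64(-60.2), np.float64(-1.3)), (np.float64(-62.0), np.float64(0.4)), (np.float64(-63.8), np.float64(0.4))]
stage +y edge [(np.float64(62.2), np.float64(7.4)), (np.float64(48.0), np.float64(-3.2)), (np.float64(54.5), np.float64(-2.9)), (np.float64(46.0), np.float64(-1.6)), (np.float64(52.8), np.float64(1.5))]
stage +y edge [(np.float64(62.2), np.float64(8.5)), (np.float64(47.8), np.float64(-5.5)), (np.float64(54.8), np.float64(-3.6)), (np.float64(44.5), np.float64(1.8)), (np.float64(53.0), np.float64(1.3))]
```

View pics/ortho.png

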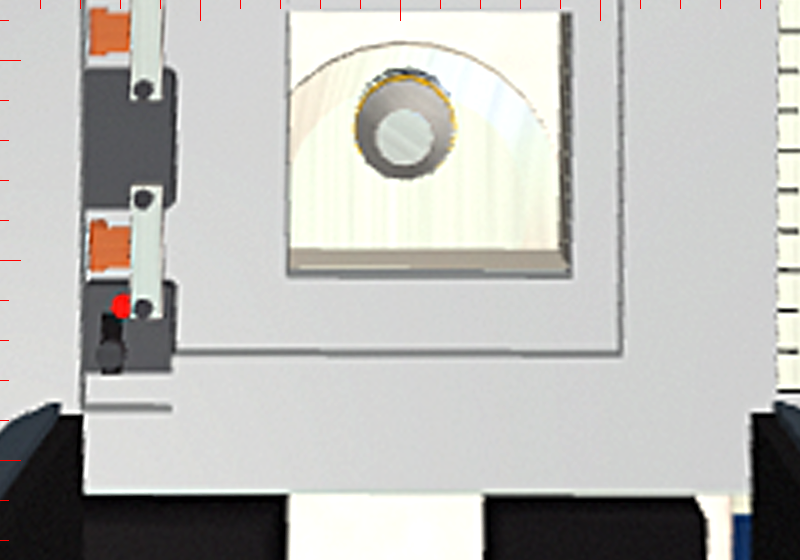

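The rectified view shows the side wall foot at row 352, the far wall at column 622, the bar's middle block between the slots at rows 67–208 (35 mm, as expected), and a slight yaw error of about -0.5°. I'll measure these edges more precisely.

Run:
```python
from ortho import *
import pickle
f=pickle.load(open("ws.pkl","rb")); yaw=6.8
a=np.radians(yaw); u=np.array([np.cos(a),np.sin(a)]); v=np.array([-u[1],u[0]])
c=np.array([.567,-.188])+.0007*u+.0284*v; s=4
im=ortho(f,c,yaw,.2,(-100,100),(-75,75),s); g=cv2.GaussianBlur(cv2.cvtColor(im,cv2.COLOR_RGB2GRAY).astype(np.float32),(0,0),1.5)
row=lambda y:int((75-y)*s); col=lambda x:int((x+100)*s)
def edge(p,o,sg): d=np.gradient(p); return [round(float(o+sg*q/s),2) for q in (d.argmin(),d.argmax())]
for y in range(-45,46,15): print("far y",y,edge(g[row(y+3):row(y-3),col(49):col(60)].mean(0),49,1))
for x in range(-35,51,15): print("side x",x,edge(g[row(-46):row(-58),col(x-3):col(x+3)].mean(1),-46,-1))
for x in (-58.5,-60): 
  p=g[row(45):row(-45),col(x-.5):col(x+.5)].mean(1); d=np.gradient(p); print("bar",x,[(round(45-i/s,2),round(float(d[i]),1)) for i in range(1,len(d)-1) if abs(d[i])>3 and abs(d[i])>=max(abs(d[i-1]),abs(d[i+1]))])
for y in (-5,0,5): print("near y",y,edge(g[row(y+2):row(y-2),col(-64):col(-50)].mean(0),-64,1))
print(c)
save("ortho2.png",im[row(55):row(-55),col(-85):col(-40)],2)
```

```text
far y -45 [53.75, 55.25]
far y -30 [53.75, 55.25]
far y -15 [53.5, 55.0]
far y 0 [53.25, 55.0]
far y 15 [53.25, 54.75]
far y 30 [53.25, 54.75]
far y 45 [53.0, 54.5]
side x -35 [-50.75, -52.5]
side x -20 [-50.75, -52.5]
side x -5 [-50.75, -52.5]
side x 10 [-50.5, -52.5]
side x 25 [-50.5, -52.25]
side x 40 [-50.5, -52.5]
bar -58.5 [(38.25, 19.3), (19.0, -19.7), (-15.75, 17.7), (-33.75, -27.5), (-35.5, 7.4)]
bar -60 [(37.75, 12.2), (19.5, -13.4), (11.25, -3.9), (-10.25, 6.6), (-16.0, 8.1), (-33.75, -11.6), (-35.25, 5.0), (-43.25, -11.7)]
near y -5 [-58.5, -56.75]
near y 0 [-58.25, -57.0]
near y 5 [-58.25, -57.0]
[ 0.5643324 -0.1597169]
```

```bash
python3 -m creep '{"offset":[[3.76,0.7,0],[3.76,0.7,0],[3.76,0.7,0],[3.76,0.7,0],[3.76,0.7,0],[3.76,0.7,0],[3.76,0.7,0],[3.76,0.7,0]],"dr":[[0,0,0],[0,0,0],[0,0,0],[0,0,0],[0,0,0],[0,0,0],[0,0,0],[0,0,0]]}' >/dev/null
python3 -m creep '{"offset":[[3.76,0.7,0],[0,0,3.3],[0,0,3.3],[0,0,3.3],[0,0,3.3],[0,0,3.3],[0,0,3.3],[0,0,0]],"dr":[[0,0,0],[0,0,7],[0,0,7],[0,0,7],[0,0,7],[0,0,7],[0,0,1.5],[0,0,0]]}'
cat > meas.py <<'E'
from ortho import *
import pickle
f=grab("wrist"); pickle.dump(f,open("wi.pkl","wb")); T,s=pose(); P=cloud(f); hsv=cv2.cvtColor(f["color"],cv2.COLOR_RGB2HSV)
C=np.array([.5866,.1574]); d=np.linalg.norm(P[...,:2]-C,axis=2)
b=(d<.04)&(abs(P[...,2]-.034)<.004)&(hsv[...,2]<110); px=np.argwhere(b)[:,::-1]; B=onplane(f,px,.034)[:,:2].astype(np.float32)
print("bar",len(px),np.median(P[b][:,2]),cv2.minAreaRect(B))
rd=(d<.13)&((hsv[...,0]<8)|(hsv[...,0]>172))&(hsv[...,1]>140)&(hsv[...,2]>80)&(abs(P[...,2]-.008)<.006)
k,l,st,ce=cv2.connectedComponentsWithStats(rd.astype(np.uint8))
D=[onplane(f,ce[i],.008)[0][:2] for i in range(1,k) if st[i,4]>4]; print("red",np.round(D,4),st[1:,4])
print(s["position"],"theta",np.degrees(np.arctan2(T[1,0],T[0,0])),s["clock"])
save("wi.png",f["color"])
E
python3 meas.py
```

```text
clock: 3.87
position: [0.5838, 0.1526, 0.2163]
ee_rot: [-0.001, 0.863, 0.505, -0.004]
wrist_force: [-1.7, -0.0, -1.2]
width: 0.998
bar 922 0.032740524114993313 ((0.5865354537963867, 0.15833714604377747), (0.04373061656951904, 0.01333937980234623), 62.6684684753418)
red [[0.5276 0.2181]
 [0.503  0.1705]] [37 33]
[0.58524842 0.15300492 0.21968894] theta 60.78640610319326 3.9167
```

View pics/wi.png

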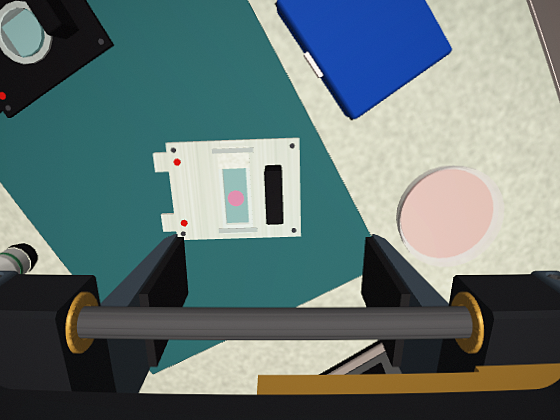

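The insert is at (230,190) px, with the bar at (273,195) midway between the fingers and the ears on the left. Bar angle and red-dot line both read 62.7°. Next I align, descend and grip.

```bash
python3 -m creep '{"offset":[[0.52,-0.15,0],[0,0,3],[0,0,3],[0,0,3],[0,0,2.5],[0,0,1.4],[0,0,0]],"dr":[[0,0,-1.9],[0,0,0],[0,0,0],[0,0,0],[0,0,0],[0,0,0],[0,0,0]]}' -0.1 35
python3 -m creep '{"offset":[[0,0,0],[0,0,0],[0,0,0],[0,0,0],[0,0,0],[0,0,0],[0,0,0],[0,0,0]],"dr":[[0,0,0],[0,0,0],[0,0,0],[0,0,0],[0,0,0],[0,0,0],[0,0,0],[0,0,0]]}' -1 35
python3 -c "
from h import *
print(pose()[1]['position'],pose()[1]['wrist_force'],pose()[1]['width']*91)"
```

```text
clock: 4.5
position: [0.5878, 0.159, 0.0925]
ee_rot: [-0.0, 0.854, 0.52, -0.001]
wrist_force: [-1.5, -0.1, -0.4]
width: 0.519
clock: 5.17
position: [0.5884, 0.1596, 0.0943]
ee_rot: [0.0, 0.854, 0.52, 0.0]
wrist_force: [-3.0, -0.9, 10.8]
width: 0.154
[0.58839834 0.15962943 0.09427105] [-2.98817653 -0.85520056 10.76091906] 14.009059264661666
```

```bash
python3 -m creep '{"offset":[[0,0,-0.5],[0,0,-2.5],[0,0,-3.3],[0,0,-3.3],[0,0,-3.3],[0,0,-3.3],[0,0,-3.3],[0,0,-3.3]],"dr":[[0,0,0],[0,0,0],[0,0,0],[0,0,0],[0,0,0],[0,0,0],[0,0,0],[0,0,0]]}' 
python3 -m creep '{"offset":[[0,0,-3.3],[0,0,-3.3],[0,0,0],[0,0,0],[0,0,0],[0,0,0],[0,0,0]],"dr":[[0,0,-7],[0,0,-7],[0,0,-7],[0,0,-7],[0,0,-6.4],[0,0,0],[0,0,0]]}'
python3 - <<'E'
from ortho import *
import pickle
f=grab("wrist"); pickle.dump(f,open("wh.pkl","wb")); T,s=pose(); P=cloud(f); hsv=cv2.cvtColor(f["color"],cv2.COLOR_RGB2HSV)
print(s["position"],"theta",np.degrees(np.arctan2(T[1,0],T[0,0])),s["clock"],s["wrist_force"],s["ft_torque"],s["width"]*91)
Pt=(P-T[:3,3])@T[:3,:3]
near=(abs(Pt[...,2]-.085)<.02)&(abs(Pt[...,1])<.12)&(abs(Pt[...,0])<.08)
rd=near&((hsv[...,0]<8)|(hsv[...,0]>172))&(hsv[...,1]>140)&(hsv[...,2]>80)
k,l,st,ce=cv2.connectedComponentsWithStats(rd.astype(np.uint8))
for i in range(1,k): print("red",st[i],Pt[l==i].mean(0).round(4))
pl=near&(hsv[...,1]<50)&(hsv[...,2]>130); X=Pt[pl]; A=np.c_[X[:,:2],np.ones(len(X))]; co=np.linalg.lstsq(A,X[:,2],rcond=None)[0]; print("plane",co,"med",np.median(X[:,2]), cv2.minAreaRect(X[:,:2].astype(np.float32)))
save("wh.png",f["color"],1.4)
E
```

```text
clock: 5.83
position: [0.5875, 0.1594, 0.3232]
ee_rot: [0.0, 0.854, 0.52, 0.0]
wrist_force: [0.9, -0.1, -1.0]
width: 0.153
clock: 6.42
position: [0.5878, 0.1594, 0.3873]
ee_rot: [-0.0, 0.664, 0.748, -0.0]
wrist_force: [0.4, 0.5, -2.0]
width: 0.151
[0.58782676 0.15944101 0.38722434] theta 96.83528777369033 6.4667 [-0.46891952 -0.0987628  -2.07117386] [ 0.01552987 -0.16550859  0.0092242 ] 14.165906564775243
red [115 211  12  11  96] [ 0.0234 -0.0791  0.0868]
red [128 303   9   4  28] [-0.0293 -0.0794  0.0868]
plane [ 0.00742441 -0.00716229  0.08685693] med 0.08724169470958554 ((0.0041435882449150085, -0.03868555650115013), (0.12341801822185516, 0.07137037068605423), 89.84967041015625)
```

View pics/wh.png

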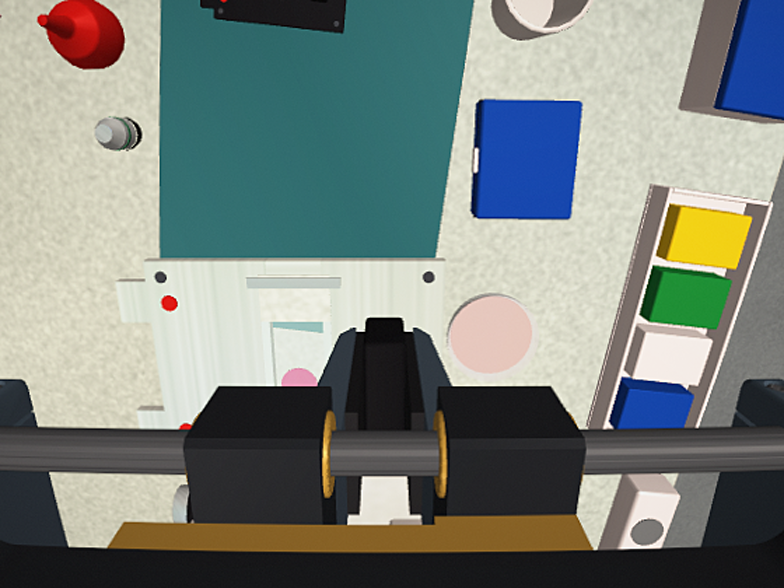

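The insert is held level, width 14 mm, force -2 N, with the red dot at (169,303) px. Next I work out the in-hand offset along the bar and the move to the pre-entry pose.

```bash
cat > plan.py <<'E'
from h import *
import sys
YAW=7.1; a=np.radians(6.8); u0=np.array([np.cos(a),np.sin(a),0]); v0=np.array([-u0[1],u0[0],0])
c=np.array([.5643324,-.1597169,.1945]); SEAT=c-.0001*u0-.00045*v0
b=np.radians(YAW); u=np.array([np.cos(b),np.sin(b),0]); v=np.array([-u[1],u[0],0]); w=np.array([0,0,1.])
BARY=float(np.dot(c-.058*u0+.0017*v0-SEAT,v))*1e3
XO=-3.0; ZU=91.8   # insert y=0 at tool x=XO; underside at tool z=ZU (mm)
EAR=lambda: np.array([XO,-100,ZU])/1e3
def target(ex,ez,phi,ey):
    Rm=np.c_[v,u,-w]@R.from_rotvec([-np.radians(phi),0,0]).as_matrix()   # tool x=v,y=u,z=-w
    p=SEAT+(ex*u+ey*v+ez*w)/1e3; return Rm,p-Rm@EAR()
def ear(T):
    d=(T[:3,:3]@EAR()+T[:3,3]-SEAT)*1e3; A=np.c_[v,u,-w].T@T[:3,:3]
    return np.round([d@u,d@w,d@v],2),np.degrees(R.from_matrix(A).as_rotvec()).round(2)
def report(ex=None,ez=0,phi=0,ey=None):
    T,s=pose(); e,t=ear(T); print("ear x,z,y",e,"rot",t,"F(u,v,w)",np.round([s["wrist_force"]@u,s["wrist_force"]@v,s["wrist_force"][2]],1),"t",round(s["clock"],2),"w",round(s["width"]*91,1))
    if ex is not None:
        Rm,p=target(ex,ez,phi,BARY if ey is None else ey); d=T[:3,:3].T@(p-T[:3,3])*100; print("need cm",d.round(2),"deg",np.degrees(R.from_matrix(T[:3,:3].T@Rm).as_rotvec()).round(2))
if __name__=="__main__": report(*map(float,sys.argv[1:]))
E
python3 - <<'E'
from plan import *
import pickle
f=pickle.load(open("wh.pkl","rb")); f["Twc"]=f["T_tool_cam"]; g=cv2.cvtColor(f["color"],cv2.COLOR_RGB2HSV)[...,1].astype(float)
for c0 in (180,220,280): 
  p=g[170:200,c0:c0+15].mean(1); r0=170+np.abs(np.gradient(p)).argmax(); print("edge",onplane(f,[c0+7,r0],.0868)[0].round(4))
for c0,r0 in ((121.4,216.3),): print("dot",onplane(f,[c0,r0],.0868)[0].round(4))
# ear +y edges
p=g[185:240,90:103].mean(1); d=np.gradient(p); print("ear +y edges",[onplane(f,[96,185+i],.088)[0].round(4) for i in (d.argmin(),d.argmax())])
print(SEAT,BARY)
E
python3 plan.py -50 40 0
```

```text
edge [ 0.0405 -0.043   0.0868]
edge [ 0.0405 -0.0229  0.0868]
edge [0.0405 0.0072 0.0868]
dot [ 0.0234 -0.0786  0.0868]
ear +y edges [array([ 0.0313, -0.0915,  0.088 ]), array([ 0.0153, -0.0938,  0.088 ])]
[ 0.56428639 -0.16017557  0.1945    ] 2.4531328341711585
ear x,z,y [-37.17 100.94 311.72] rot [ 0.01 -0.    0.26] F(u,v,w) [-0.5 -0.  -2.1] t 6.47 w 14.2
need cm [-30.89  -1.14   6.09] deg [-0.01  0.   -0.26]
```

```bash
sed -i 's/^XO=-3.0/XO=-3.8/' plan.py
python3 -m creep '{"offset":[[-3.85,-0.14,0],[-3.85,-0.14,0],[-3.85,-0.14,0],[-3.85,-0.14,0],[-3.85,-0.14,0],[-3.85,-0.14,0],[-3.85,-0.14,0],[-3.85,-0.14,0]],"dr":[[0,0,-0.26],[0,0,0],[0,0,0],[0,0,0],[0,0,0],[0,0,0],[0,0,0],[0,0,0]]}' >/dev/null
python3 -m creep '{"offset":[[0,0,0],[0,0,0],[0,0,0]],"dr":[[0,0,0],[-5,0,0],[-5,0,0]]}' >/dev/null; python3 -m creep '{"offset":[[0,0,0],[0,0,0]],"dr":[[0,0,0],[0,0,0]]}' >/dev/null
python3 plan.py -48 20 10
```

```text
ear x,z,y [-30.52  85.21   2.36] rot [-9.85  0.04 -0.08] F(u,v,w) [-1.   0.5 -1.3] t 7.55 w 13.9
need cm [ 0.   -2.86  6.1 ] deg [-0.15 -0.04  0.07]
```

```bash
python3 -m creep '{"offset":[[0,-0.96,2.0],[0,-0.95,2.0],[0,-0.95,2.1],[0,0,0],[0,0,0]],"dr":[[-0.15,0,0],[0,0,0],[0,0,0],[0,0,0],[0,0,0]]}' >/dev/null
python3 plan.py -48 3 10
python3 - <<'E'
from plan import *
import pickle
f=grab("wrist"); pickle.dump(f,open("w2.pkl","wb")); im=f["color"].copy()
print(f["Twc"][:3,3])
for z,y in ((5.5,17.5),(5.5,36.5),(5.5,-17.5)):
  P=np.array([SEAT+(x*u+(y+BARY)*v+z*w)/1e3 for x in(-58,-66)]); q=proj(f,P).round().astype(int); print(q.tolist())
save("w2.png",im[80:300,50:350],2.6)
E
```

```text
ear x,z,y [-47.14  19.54   2.48] rot [-9.95  0.08 -0.19] F(u,v,w) [ 0.9 -0.4 -0.8] t 7.97 w 13.8
need cm [-0.02 -0.38  1.61] deg [-0.05 -0.1   0.18]
[ 0.57282914 -0.06872041  0.41178005]
[[77, 223], [62, 224]]
[[71, 191], [57, 191]]
[[86, 277], [72, 278]]
```

View pics/w2.png

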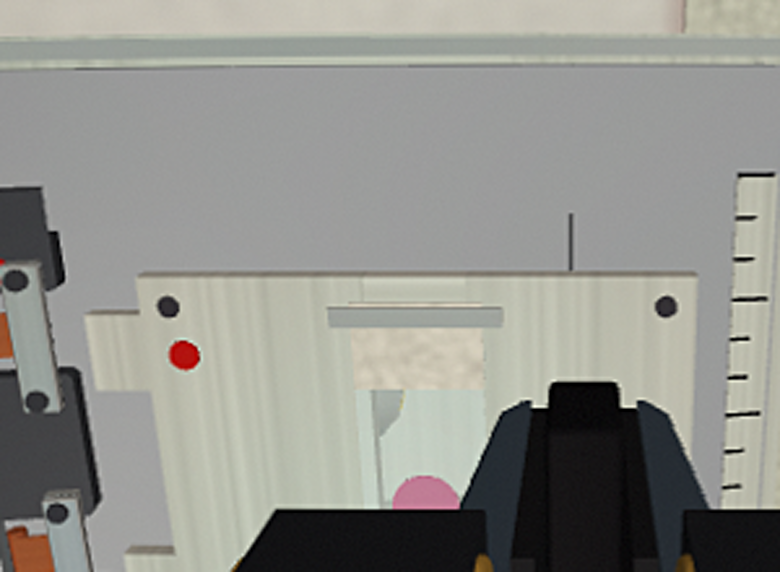

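The crop shows ear_a at (85–140, 310–390) and the +y slot between its bar edges at rows 287 and 370. The projected slot edges, (70,372) and (55,289), agree with this. Now I check the ear's own projection against the picture.

```bash
python3 - <<'E'
from plan import *
import pickle
f=pickle.load(open("w2.pkl","rb")); f["Twc"]=f["T_tool_cam"]
for x,z in ((35,0),(35,-4),(19,-4)): print((proj(f,[(np.array([XO+x,-100,ZU+z]))/1e3])-[50,80])*2.6)
E
python3 plan.py -48 3 10
```

```text
[[ 88.11018119 310.05862657]]
[[ 78.28443298 315.57905315]]
[[ 90.50611652 390.80837239]]
ear x,z,y [-46.19  20.65   2.03] rot [-10.09   0.02  -0.21] F(u,v,w) [ 0.5 -0.  -1.8] t 8.02 w 13.7
need cm [ 0.01 -0.47  1.72] deg [ 0.09 -0.04  0.2 ]
```

```bash
python3 -m creep '{"offset":[[0,-0.2,0.85],[0,-0.2,0.8],[0,0,0],[0,0,0],[0,0,0]],"dr":[[0,0,0.2],[0,0,0],[0,0,0],[0,0,0],[0,0,0]]}' >/dev/null
python3 plan.py -48 0 10
python3 -m creep '{"offset":[[0,-0.02,0.1],[0,0,0],[0,-0.02,0.1],[0,0,0]],"dr":[[0,0,0],[0,0,0],[0,0,0],[0,0,0]]}' >/dev/null
python3 plan.py -48 0 10
python3 -m creep '{"offset":[[0,-0.02,0.1],[0,0,0],[0,0,0]],"dr":[[0,0,0],[0,0,0],[0,0,0]]}' >/dev/null
python3 plan.py -48 0 10
```

```text
ear x,z,y [-47.7    2.96   2.35] rot [-10.15   0.03  -0.03] F(u,v,w) [ 0.2  0.5 -1.7] t 8.43 w 14.0
need cm [ 0.01 -0.06  0.31] deg [ 0.15 -0.04  0.02]
ear x,z,y [-47.92   0.67   2.37] rot [-10.15   0.04  -0.03] F(u,v,w) [-0.2 -0.7 -1.8] t 8.77 w 13.7
need cm [0.01 0.   0.09] deg [ 0.15 -0.04  0.02]
ear x,z,y [-47.98  -0.4    2.4 ] rot [-10.14   0.04  -0.02] F(u,v,w) [-0.  -0.2  0.1] t 9.02 w 13.9
need cm [ 0.01  0.03 -0.01] deg [ 0.14 -0.04  0.02]
```

Contact with the ledge at ez≈-0.4, about 2 N. Now slide towards the slots.

```bash
python3 -m creep '{"offset":[[0,-0.2,-0.035],[0,-0.2,-0.035],[0,-0.2,-0.035],[0,-0.2,-0.035],[0,0,0]],"dr":[[0,0,0],[0,0,0],[0,0,0],[0,0,0],[0,0,0]]}' >/dev/null
python3 plan.py
python3 -m creep '{"offset":[[0,-0.1,-0.017],[0,-0.1,-0.017],[0,-0.1,-0.017],[0,-0.1,-0.017],[0,0,0]],"dr":[[0,0,0],[0,0,0],[0,0,0],[0,0,0],[0,0,0]]}' >/dev/null
python3 plan.py
```

```text
ear x,z,y [-56.45  -0.33   2.4 ] rot [-10.15   0.04  -0.02] F(u,v,w) [ 0.2  0.3 -0.9] t 9.43 w 13.7
ear x,z,y [-60.25  -0.4    2.38] rot [-10.15   0.04  -0.03] F(u,v,w) [ 0.9  0.8 -1.8] t 9.85 w 13.9
```

```bash
for i in 1 2 3; do
python3 -m creep '{"offset":[[0,-0.1,0.01],[0,-0.1,0.01],[0,0,0],[0,0,0]],"dr":[[0,0,0],[0,0,0],[0,0,0],[0,0,0]]}' >/dev/null
python3 plan.py; done
```

```text
ear x,z,y [-61.94  -0.8    2.31] rot [-10.16   0.03  -0.03] F(u,v,w) [ 0.7 -0.4 -0.5] t 10.18 w 14.2
ear x,z,y [-63.61  -1.18   2.22] rot [-10.2    0.02  -0.03] F(u,v,w) [ 2.6 -0.3  3.8] t 10.52 w 13.7
ear x,z,y [-64.91  -1.39   2.13] rot [-10.28  -0.    -0.02] F(u,v,w) [5.9 0.  6.4] t 10.85 w 14.0
```

```bash
python3 -m creep '{"offset":[[0,-0.02,-0.1],[0,0,0],[0,0,0]],"dr":[[0,0,0],[0,0,0],[0,0,0]]}' >/dev/null
python3 plan.py
for i in 1 2; do
python3 -m creep '{"offset":[[0,-0.1,-0.017],[0,-0.1,-0.017],[0,0,0],[0,0,0]],"dr":[[0,0,0],[0,0,0],[0,0,0],[0,0,0]]}' >/dev/null
python3 plan.py; done
```

```text
ear x,z,y [-65.56  -0.82   2.21] rot [-1.025e+01  1.000e-02 -2.000e-02] F(u,v,w) [ 6.1 -0.1  2.1] t 11.1 w 13.9
ear x,z,y [-67.29  -0.74   2.15] rot [-1.029e+01 -0.000e+00 -1.000e-02] F(u,v,w) [8.8 0.6 1. ] t 11.43 w 13.8
ear x,z,y [-68.92  -0.62   2.11] rot [-1.034e+01 -1.000e-02 -0.000e+00] F(u,v,w) [11.6  0.9  1.9] t 11.77 w 14.1
```

Clip onset is at about -64.5 and the slope is about 1.6 N/mm, which matches the two clips, so both ears are in. Now I lower the bar edge, pivoting about the ear ends.

```bash
for i in 1 2; do
python3 -m creep '{"offset":[[0,0.314,0.355],[0,0.314,0.355],[0,0,0],[0,0,0]],"dr":[[2,0,0],[2,0,0],[0,0,0],[0,0,0]]}' >/dev/null
python3 plan.py -68.5 0 0; done
```

```text
ear x,z,y [-69.04  -0.98   2.18] rot [-6.26  0.   -0.04] F(u,v,w) [8.7 0.1 2.6] t 12.1 w 13.3
need cm [0.02 1.01 1.05] deg [ 6.26 -0.    0.04]
ear x,z,y [-69.1   -1.02   2.16] rot [-2.25  0.   -0.04] F(u,v,w) [8.3 0.2 3.9] t 12.43 w 13.4
need cm [0.02 0.42 0.3 ] deg [ 2.25 -0.    0.04]
```

```bash
python3 -m creep '{"offset":[[0,0.158,0.176],[0,0,0],[0,0,0]],"dr":[[1,0,0],[0,0,0],[0,0,0]]}' >/dev/null
python3 plan.py -68.5 0 0
python3 -m creep '{"offset":[[0,0.158,0.176],[0,0,0],[0,0,0]],"dr":[[1,0,0],[0,0,0],[0,0,0]]}' >/dev/null
python3 plan.py -68.5 -1 0
```

```text
ear x,z,y [-69.15  -0.93   2.18] rot [-1.28  0.   -0.03] F(u,v,w) [ 8.1 -0.2  2.9] t 12.68 w 13.7
need cm [0.02 0.27 0.14] deg [ 1.28 -0.    0.03]
ear x,z,y [-69.18  -0.89   2.12] rot [-0.28 -0.   -0.03] F(u,v,w) [ 8.5 -0.2  3.4] t 12.93 w 14.1
need cm [0.03 0.11 0.06] deg [0.28 0.   0.03]
```

```bash
python3 -m creep '{"offset":[[0,0.08,0.088],[0,0,0],[0,0,0]],"dr":[[0.5,0,0],[0,0,0],[0,0,0]]}' >/dev/null
python3 plan.py; python3 -c "
from h import *
print(pose()[1]['ft_torque'])"
python3 -m creep '{"offset":[[0,0.08,0.088],[0,0,0],[0,0,0]],"dr":[[0.5,0,0],[0,0,0],[0,0,0]]}' >/dev/null
python3 plan.py;  python3 - <<'E'
from plan import *
import pickle
T,s=pose();print(s['ft_torque']); f=grab("wrist"); pickle.dump(f,open("w3.pkl","wb")); save("w3.png",f["color"],1.4)
P=cloud(f); hsv=cv2.cvtColor(f["color"],cv2.COLOR_RGB2HSV); d=P-SEAT; U=d@u*1e3;V=d@v*1e3;W=d[...,2]*1e3
m=(abs(W-5)<7)&(V<42)&(V>12)&(abs(U)<50)&(hsv[...,1]<60)&(hsv[...,2]>140)
A=np.c_[U[m],V[m],np.ones(m.sum())]; print("plate",np.linalg.lstsq(A,W[m],rcond=None)[0],m.sum())
n=(abs(U)<50)&(V>56)&(V<80)&(abs(W-5.5)<6); A=np.c_[U[n],V[n],np.ones(n.sum())]; print("stage",np.linalg.lstsq(A,W[n],rcond=None)[0],n.sum())
E
```

```text
ear x,z,y [-69.3   -0.17   2.13] rot [ 0.22  0.   -0.02] F(u,v,w) [ 3.1  2.2 11.6] t 13.18 w 13.7
[ 0.45816038 -0.7554296  -0.00930289]
ear x,z,y [-69.51   0.62   2.12] rot [ 0.75  0.   -0.03] F(u,v,w) [-4.2  3.9 23. ] t 13.43 w 13.8
[ 0.54287267  0.38184641 -0.02348728]
plate [4.61717207e-04 3.19981922e-03 3.98086733e+00] 9150
stage [ 2.01482391e-04 -4.72425150e-05  4.33345858e+00] 10085
```

View pics/w3.png

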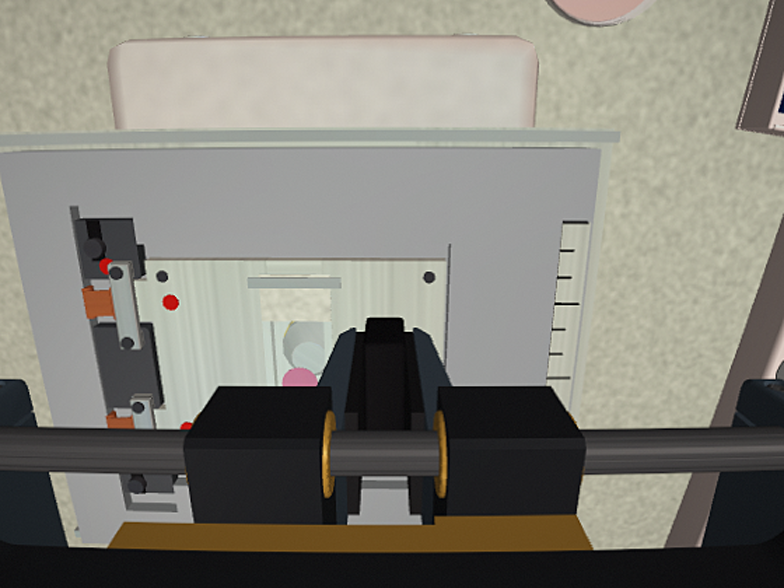

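The picture shows the plate in the recess, ears under both bridges, the far edge just left of the far wall (447 px). It is flat relative to the stage within 0.02° in x. I relieve the press, ease towards the far wall, then release.

```bash
python3 -m creep '{"offset":[[0,-0.1,-0.11],[0,0,0],[0,0.07,0],[0,0.07,0],[0,0,0],[0,0,0]],"dr":[[-0.65,0,0],[0,0,0],[0,0,0],[0,0,0],[0,0,0],[0,0,0]]}' >/dev/null
python3 plan.py
```

```text
ear x,z,y [-69.09  -0.24   2.16] rot [ 0.22  0.02 -0.03] F(u,v,w) [-5.4  1.  16. ] t 13.98 w 13.6
```

```bash
python3 -m creep '{"offset":[[0,0,-0.1],[0,0,0],[0,0,0]],"dr":[[0,0,0],[0,0,0],[0,0,0]]}' >/dev/null
python3 plan.py
python3 -m creep '{"offset":[[0,0,-0.1],[0,0,0],[0,0,0]],"dr":[[0,0,0],[0,0,0],[0,0,0]]}' >/dev/null
python3 plan.py
```

```text
ear x,z,y [-68.46  -0.26   2.26] rot [ 0.13  0.02 -0.03] F(u,v,w) [ 6.1 -0.8  0.4] t 14.23 w 13.5
ear x,z,y [-68.49   0.42   2.28] rot [ 0.13  0.02 -0.03] F(u,v,w) [ 7.2 -0.9 -2.9] t 14.48 w 13.7
```

```bash
python3 -m creep '{"offset":[[0,0.05,0.05],[0,0.05,0],[0,0,0],[0,0,0]],"dr":[[0,0,0],[0,0,0],[0,0,0],[0,0,0]]}' >/dev/null
python3 plan.py
python3 -m creep '{"offset":[[0,0,0],[0,0,0],[0,0,0],[0,0,0],[0,0,0],[0,0,0]],"dr":[[0,0,0],[0,0,0],[0,0,0],[0,0,0],[0,0,0],[0,0,0]]}' -0.2 >/dev/null
python3 plan.py
python3 -m creep '{"offset":[[0,0,-1],[0,0,-2],[0,0,-3],[0,0,-3],[0,0,-3],[0,0,-3],[0,0,0],[0,0,0]],"dr":[[0,0,0],[0,0,0],[0,0,0],[0,0,0],[0,0,0],[0,0,0],[0,0,0],[0,0,0]]}'
python3 - <<'E'
from plan import *
import pickle
f=grab("wrist"); pickle.dump(f,open("w4.pkl","wb"))
from ortho import ortho
im=ortho(f,SEAT,YAW,.2,(-85,75),(-58,62),4.8); save("w4.png",im)
P=cloud(f); hsv=cv2.cvtColor(f["color"],cv2.COLOR_RGB2HSV); d=P-SEAT; U=d@u*1e3;V=d@v*1e3;W=d[...,2]*1e3
m=(abs(W-5)<7)&(abs(V)<40)&(abs(U)<50)&(hsv[...,1]<60)&(hsv[...,2]>150)&~((abs(U)<27)&(abs(V)<25))
def fit(m):
    for _ in range(3):
        A=np.c_[U[m],V[m],np.ones(m.sum())]; k=np.linalg.lstsq(A,W[m],rcond=None)[0]; m=m&(abs(U*k[0]+V*k[1]+k[2]-W)<2)
    return k,m.sum()
print("plate",fit(m)); n=(abs(W-5.5)<6)&(((abs(V)>56)&(abs(V)<75)&(abs(U)<50))|((U>60)&(U<75)&(abs(V)<50))); print("stage",fit(n))
E
```

```text
ear x,z,y [-6.808e+01  2.000e-02  2.300e+00] rot [ 0.22  0.03 -0.03] F(u,v,w) [ 3.6 -2.4 -2.5] t 14.82 w 13.7
ear x,z,y [-67.95   0.31   2.41] rot [ 0.21  0.04 -0.03] F(u,v,w) [0.4 0.1 0.1] t 15.32 w 36.6
clock: 15.98
position: [0.5966, -0.1502, 0.4387]
ee_rot: [0.0, 0.662, 0.75, -0.0]
wrist_force: [-0.8, -0.5, -0.3]
width: 0.401
plate (array([2.94297678e-03, 3.57162391e-04, 4.12419375e+00]), np.int64(4731))
stage (array([ 5.76877279e-04, -1.35186847e-03,  4.38357460e+00]), np.int64(5272))
```

View pics/w4.png

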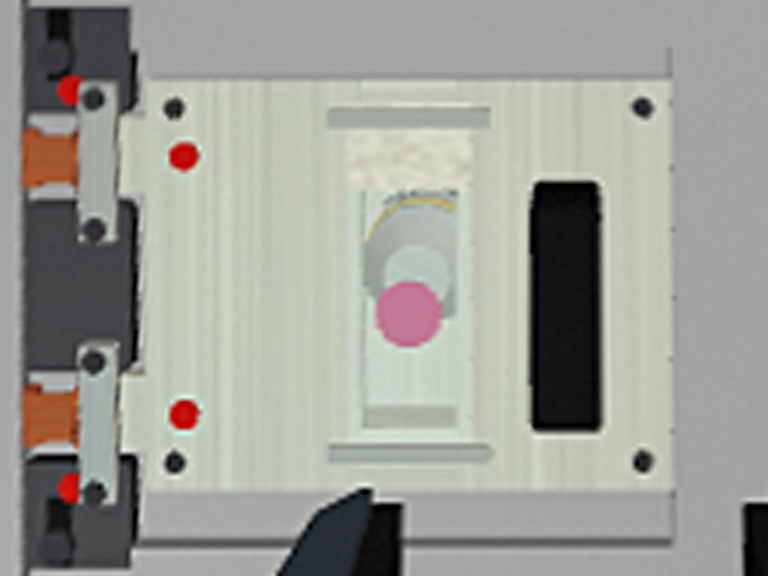

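The plate's straight edge (column 672) bears on the far wall. Both ears are under their bridges, and the plate is 0.3 mm below the stage top and level within 0.15°. Nothing is touching it.

```bash
python3 -c "
from workcell import workorder
print(workorder.finish_job())"
```

```text
the job is handed in; nothing more can be done
None
```

The slide insert is fitted in the microscope stage and the job is handed in, at about 16 s of the 72 s allowed.

- **Pick-up:** I chose the aluminium insert, not the black, pink or yellow ones, and gripped it across its lifting bar.
- **Ears:** The slot bar's setting measured about 2.4 mm to +y in the wrist picture. I slid both ears in with the plate tilted 10° until the clips gave. The clip force built at about 1.6 N/mm, close to the expected 1.4.
- **Lowering and release:** I pivoted the other edge down, eased the plate towards the far wall and let go. The fingers are now clear above it.

**Last checks:**
- The wrist picture shows both ears under their bridges and the straight edge against the far wall.
- By depth, the plate is level with the stage to within 0.15°. Its top is 0.3 mm below the stage top, against 0.5 mm expected and within measuring error.
- After release the wrist force was back to noise level, under 1 N.

**Not as planned:**
- While closing on the bar, the gripper rose about 2 to 4 mm and read about 11 N upward. I did not find out why; the grip was sound.
- While flattening, the press briefly reached about 23 N through the plate, and I backed it off at once.
- I did not take a last picture of the rest of the bench. The fingers met nothing there that I noticed.

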